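# Empty the marble dispenser and hold its gate at the marker

### The arm

A 6-joint arm with a two-finger parallel gripper is mounted at the origin on the work surface. World frame = base frame: x ahead of the robot, y to its left, z up, the work surface at z = 0. Lengths are in m, angles in degrees, forces in N, time in s.
With the tool pointing down it reaches from about 0.325 to 1 m from the base axis. Payload 5.1 kg.
Tool frame: the origin (TCP) lies at the very end of the fingers, on their centre line; the grasp point (between the pads) lies 19 mm behind it; z points along the fingers, y is the direction in which the jaws open and shut (so a half turn about z gives the same grasp; the last joint's range is limited). The gripper opens to 85 mm and grips with 20 to 120 N. Pads are 22 mm wide; open, the fingers measure 114 mm over their backs; the gripper's body (76 mm by 85 mm) begins 54 mm behind the grasp point. The pads swing forward as they close: fully open they stand 13 mm farther back than shut.
Start: joints at [59.439, 7.093, 94.555, -0, 78.352, -4.733], TCP at [0.283, 0.585, 0.231] pointing down, gripper open.
Joint ranges: [-149.61, 149.61], [-58.7, 133.49], [1.44, 155.28], [-77.14, 257.14], [18.33, 153.61], [-166.67, 166.67]. Speed limits (degrees/s): [147.25, 147.25, 180, 180, 180, 180].

### API

Orientations are given as [roll, pitch, yaw] about the fixed x, y, z axes, in that order (R = Rz(yaw) Ry(pitch) Rx(roll)).
In Python, from cell import ctrl, get_image gives the robot as it stands.
- The arm moves only by the tool jog_arm, never from a script. Its argument "commands" is text: rows parted by semicolons, each of 7 numbers parted by spaces: the shift along the tool's x, y, z in cm, then the turn, a rotation vector about the tool's x, y, z in degrees, then the opening, from 0 (shut) to 1 (fully open). A call has 1 to 8 rows; each row is the pose to reach, as a shift and turn from the pose commanded when the call began, along the tool's axes at that moment; what a row does not reach only later rows make up. A row lasts 1/10 s, in which the tool goes at most 50 mm and 8.59 degrees, less where a joint would pass 70% of its speed; a pose out of reach is approached as far as the arm can. A call with a gripper value outside its range is refused whole. The fingers move at their own pace and stop on an object; "force" is the grip in N (left out, the last holds). Time passes only in rows, so rows that repeat a pose let the fingers close. It gives the time, the measured TCP pose, the force and the opening at its end, in the units of the state.
- ctrl.observe(): the state, without advancing time (a new reading comes with each control period).
- get_image(name): name is "side" or "top" or "wrist"; returns a dict with "frame" (480x640x3 uint8, blue, green, red), "depth" (480x640 float32, m along the optical axis (not along the pixel's ray), 0 where there is no reading), "camera_matrix" (3x3 intrinsics, pixels), "camera_from_world" (4x4, takes a point from world to camera coordinates). Camera axes: x right, y down, z forward; pixel columns grow to the right and rows downward; lengths in m; the calibration is good to about 2 mm. A picture is of the moment at which its call begins.
- ctrl.close_job(): hands the job in, once; it reports no verdict.
The state is a dict: "clock": time; "joints": joint angles; "dq": joint speeds; "effort": joint torques, N m; "eef_pos": TCP position; "tcp_rot": TCP orientation; "force": force on the tool from outside, world axes, zero at the start; "ft_torque": the same for the moment, N m; "opening": finger opening in m.
Only numpy, scipy, OpenCV 4.12 (cv2) and the standard library are available. Lean on these libraries where they do the work, as an engineer would, in place of code of your own. Each camera call takes 0.05 s, during which the arm holds its last target.

### The job

Empty the wooden marble dispenser: first pull the capped stopper on its chute straight up as far as it goes and leave it up, then draw the spring-return gate out by its post until the steel line across the gate is level with the steel marker on the rail, and keep it there while all three marbles run down into the tray. Finish still gripping the post and holding the gate at the marker: it springs shut if let go. Do not shift the marker, and leave the other toys where they are.

Things in the scene. Friction and masses are not known exactly. Their poses are not given: they have to be found in the camera images.
- dispenser: wooden marble dispenser, fixed. Origin: underside, below the gate's tab in the middle of the chute. Own -x: the way the gate pulls out, towards the robot; +y: the way the clear-walled chute slopes down to the tray. Three marbles wait in the chute on the gate's -y side. Guide rails along x, tops 102 mm above the table; a strap across them 26 to 40 mm in front (-x) of the origin, top 108 mm
- post_mid (a point): middle of the gate's upright round wooden post (20 mm across; stands from 100 to 148 mm above the table, this point at 127 mm). The steel line at its foot rises to 107 mm above the table, the marker to 108 mm: keep fingertips above that. With the gate shut it stands 85 mm in front (-x) of the dispenser's origin; it moves with the gate
- gate_line (a point): end of the steel line (a strip 4 mm wide that lies across the gate through the post's centre line), 28 mm to the +y side of the post's centre, 107 mm above the table; moves with the gate
- mark (a point): end of the steel marker (4 mm wide, top 108 mm above the table, on the wider, +y rail just outside the end of the steel line) that shows how far to pull. Held by friction, 36 to 58 mm further out (dispenser -x) than the line of the shut gate. Level = same place along the dispenser's x. Axes as the dispenser's
- gate (a joint): how far the gate is pulled out, m: 0 shut, 0.070 at its end stop. A spring pulls it shut with about 4 N at 0 rising to about 10 N at 0.058; let go, it springs back. The marbles roll through once it is about 30 mm out
- cap_mid (a point): middle of the stopper's round wooden cap (28 mm across, 36 mm high; this point is 18 mm above its underside, 86 mm above the table when the stopper is right down). It stands on a bridge over the chute whose top is 68 mm above the table and 56 mm wide (x), 105 mm to the +y side of the dispenser's origin
- stopper (a joint): how far the capped stopper is pulled up, m: 0 right down (chute blocked), 0.036 at its upper end stop. Held by friction: takes about 5 N to slide and stays where it is left
- tray (a point): centre of the tray floor (12 mm above the table), inside 98 x 98 mm, walls 30 mm high; axes as the dispenser's
- marble0_center (a point): centre of a glass marble, 24 mm across, 18 g; starts in the chute behind the gate
- marble1_center (a point): centre of a glass marble, 24 mm across, 18 g; starts in the chute behind the gate
- marble2_center (a point): centre of a glass marble, 24 mm across, 18 g; starts in the chute behind the gate
- toy_cup: bystander: stainless steel toy cup, 64 mm across, 60 mm high; origin at the centre of its underside. Leave it alone
- acrylic_cube: bystander: clear acrylic cube, 45 mm; origin at the centre of its underside. Leave it alone
- stacker: bystander: wooden ring stacker, 84 mm across, 119 mm high; origin at the centre of its underside. Leave it alone
- truck: bystander: green plastic toy truck, 110 mm long, 62 mm high; origin at the centre of its underside. Leave it alone
- arch: bystander: small wooden arch block, 70 x 30 x 50 mm; origin at the centre of its underside. Leave it alone
- drum: bystander: plain wooden cylinder block, 36 mm across, 50 mm high; origin at the centre of its underside. Leave it alone
Not all that is in view belongs to the job. What is shaped like the part that bears marble2_center but blue or red is not meant.

How it is judged (in metres and radians):
On the way, in this order (a step that is already met when the one before it is completed fails the run):
1. the capped stopper is pulled right up (at least 30 of its 36 mm) (value of joint stopper above 0.03 m), for 0.2 s.
2. the gate is held by the fingers with its line level with the marker (within 4.5 mm) (x of gate_line in the frame of mark between -0.0045 and 0.0045 m and contact force between the fingers and gate above 2 N), for 0.5 s.
At the end, for the whole second after the job is handed in: The robot's fingers still hold the gate (more than 2 N) with its steel line level with the marker within 4.5 mm, all three marbles lie in the tray, and the stopper is still up (at least 28 mm) (all of step 2 and x of marble0_center in the frame of tray between -0.05 and 0.05 m and y of marble0_center in the frame of tray between -0.054 and 0.054 m and z of each of marble0_center, marble1_center, marble2_center in the frame of tray below 0.03 m and x of marble1_center in the frame of tray between -0.05 and 0.05 m and y of marble1_center in the frame of tray between -0.054 and 0.054 m and x of marble2_center in the frame of tray between -0.05 and 0.05 m and y of marble2_center in the frame of tray between -0.054 and 0.054 m and value of joint stopper above 0.028 m); the arm keeps its last pose, push and grip.
It fails at once if the gate is opened (over 20 mm) while the stopper still blocks the chute (under 20 mm up) (value of joint gate above 0.02 m and value of joint stopper below 0.02 m).
It fails at once if the gate's marker has been shifted by more than 5 mm (distance of mark from where it was at the start of the episode above 0.005 m).
It fails at once if a bystander has been moved by more than 30 mm (distance of any of toy_cup, acrylic_cube, stacker, truck, arch, drum from where it was at the start of the episode above 0.03 m).
It fails at once if a bystander has been tipped over (angle between any of toy_cup, acrylic_cube, stacker, truck, arch, drum's own z axis and vertical above 0.6 rad).
It also fails if it takes over 48 s, if anything falls off the work surface, if the arm or the gripper's body presses on something with over 40 N, if the wrist force passes 120 N, or if a joint passes its speed limit or range.

## Working session

There is one attempt and no reset: what is moved stays moved. The work goes in short steps, Python scripts to look and compute and a tool call to move; the robot and the scene stay as the last step left them, time stands still between calls to the robot, and variables do not carry over. Pictures are saved under pics/ and viewed, and the job is handed in when it is done.

Besides the shell and the picture viewer there is one more tool, called after "Emit:" as a command line: name --argument value ..., lists and objects as JSON in quotes. jog_arm: Moves the arm, as the interface text tells. Its arguments: {"type":"object","properties":{"commands":{"type":"string"},"force":{"type":"number"}},"required":["commands"]}

```bash
mkdir -p pics; ls
cat > h.py <<'E'
import numpy as np, cv2, pickle
from cell import ctrl, get_image
def grab(n, tag):
    d=get_image(n); pickle.dump(d,open(f'pics/{tag}.pkl','wb')); cv2.imwrite(f'pics/{tag}.png',d['frame']); return d
def load(tag): return pickle.load(open(f'pics/{tag}.pkl','rb'))
def ray(d,u,v):
    K=np.array(d['camera_matrix']);T=np.array(d['camera_from_world']);R=T[:3,:3]
    c=-R.T@T[:3,3]; return c,R.T@np.linalg.inv(K)@np.array([u,v,1.])
def onplane(d,u,v,z):
    c,r=ray(d,u,v); return c+r*(z-c[2])/r[2]
def proj(d,p):
    T=np.array(d['camera_from_world']);q=np.array(d['camera_matrix'])@(T[:3,:3]@np.array(p)+T[:3,3]); return q[:2]/q[2]
def dep(d,u,v):
    c,r=ray(d,u,v); return c+r*d['depth'][int(round(v)),int(round(u))]
E
python3 - <<'E'
from h import *
for n in('side','top','wrist'):
    d=grab(n,n+'0'); print(n,d['camera_from_world'])
print(ctrl.observe())
E
```

```text
pics
side [[ 0.87828787 -0.47803081 -0.00984656 -0.51772962]
 [-0.34883599 -0.62656192 -0.69694591  0.27641128]
 [ 0.32699214  0.61555398 -0.71705609  0.73685382]
 [ 0.          0.          0.          1.        ]]
top [[ 0.01874557 -0.99944451  0.02755502 -0.03203416]
 [-0.99884602 -0.01993897 -0.04369281  0.57917702]
 [ 0.04421795 -0.02670417 -0.99866494  1.21029799]
 [ 0.          0.          0.          1.        ]]
wrist [[ 0.43510035  0.90037667 -0.00308996 -0.65003963]
 [ 0.8644628  -0.41678066  0.28106574 -0.03647101]
 [ 0.2517772  -0.12496296 -0.95968354  0.38061694]
 [ 0.          0.          0.          1.        ]]
{'clock': 0.15, 'joints': array([ 5.94386376e+01,  7.12721348e+00,  9.46172070e+01, -9.30571734e-04,
        7.83508328e+01, -4.73228691e+00]), 'dq': array([ 0.05222462,  0.04014159, -0.29894994, -0.1346621 ,  0.02314177,
        0.01668827]), 'effort': array([ 9.01894527e-04, -4.24230516e+01, -3.66012347e+01, -7.80075720e-05,
        4.67284161e-03, -7.56848664e-07]), 'eef_pos': array([0.28297992, 0.58463776, 0.23029807]), 'tcp_rot': array([-1.79904996e+02, -6.95042080e-03,  1.54171107e+02]), 'force': array([ 0.34635392, -0.35293461,  0.18170854]), 'ft_torque': array([-0.07911512, -0.0279177 ,  0.03411302]), 'opening': 0.08533977022337041}
```

View pics/top0.png

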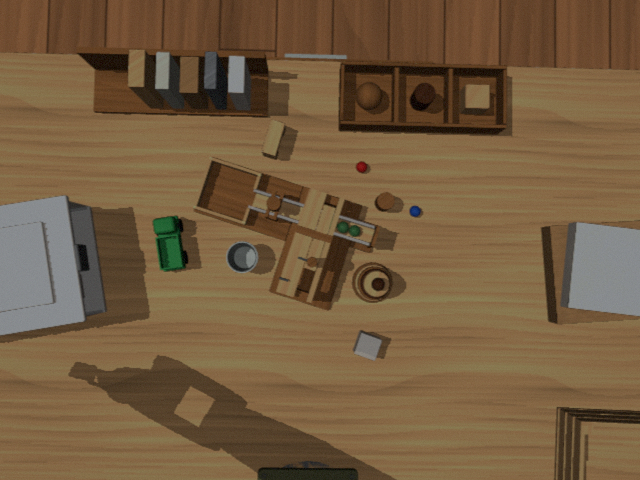

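View pics/side0.png

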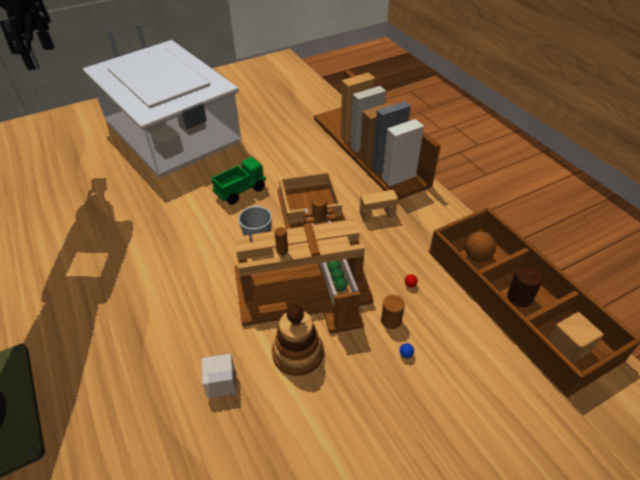

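View pics/wrist0.png

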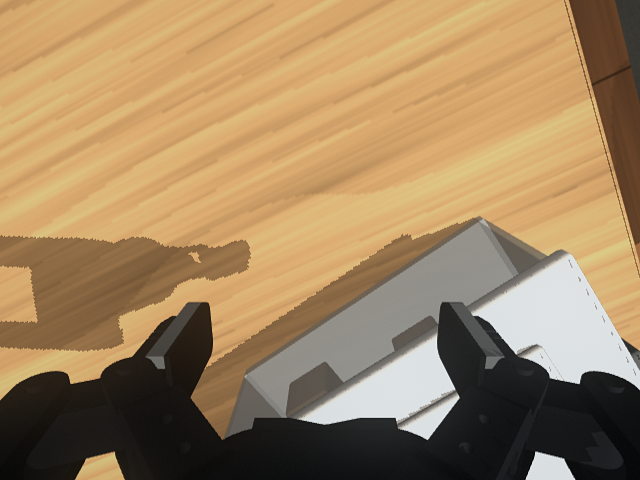

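The top view shows the dispenser around (300,230) with the tray at (228,190), cap near (274,203), post near (311,263) and cup at (242,257). I'll enlarge it.

Run:
```python
from h import *
d=load('top0');c=cv2.resize(d['frame'][150:315,185:405],None,fx=3.6,fy=3.6,interpolation=cv2.INTER_CUBIC);cv2.imwrite('pics/top0z.png',cv2.convertScaleAbs(c,alpha=1.6))
d=load('side0');c=cv2.resize(d['frame'][170:340,225:385],None,fx=3.5,fy=3.5,interpolation=cv2.INTER_CUBIC);cv2.imwrite('pics/side0z.png',cv2.convertScaleAbs(c,alpha=1.6))
```

```text
(no output)
```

View pics/top0z.png

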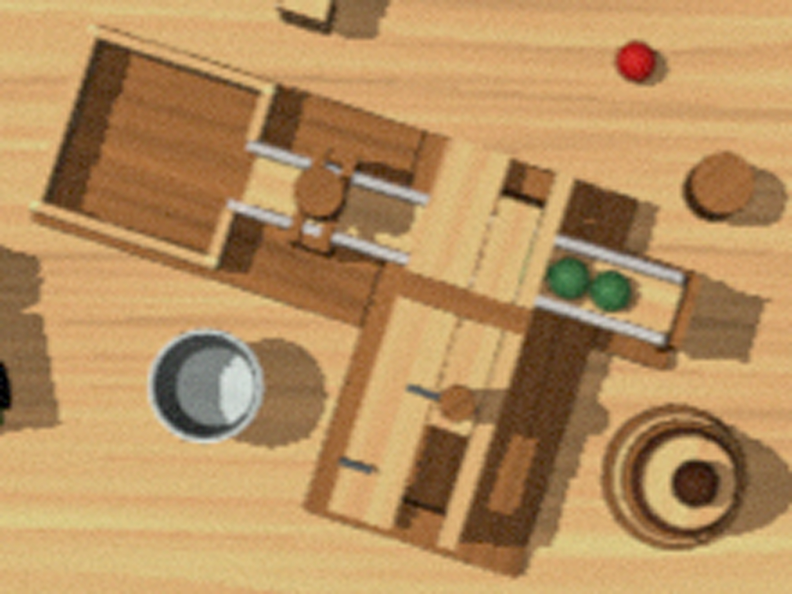

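View pics/side0z.png

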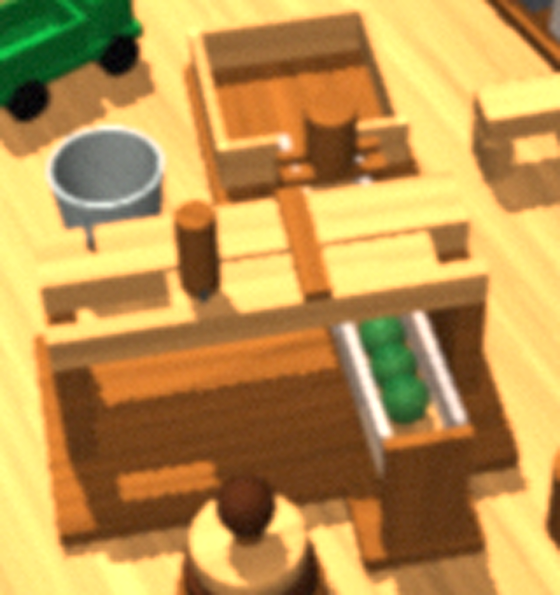

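Run:
```python
from h import *
d=load('top0');f=d['frame']
hsv=cv2.cvtColor(f,cv2.COLOR_BGR2HSV)
m=((hsv[...,1]<90)&(hsv[...,0]<181)).astype(np.uint8)
m[:, :270]=0;m[:,335:]=0;m[:250]=0;m[:,:]*=1;m[295:]=0
n,l,s,c=cv2.connectedComponentsWithStats(m)
for i in range(1,n):
    if s[i,4]>6:
        print(s[i],c[i],onplane(d,*c[i],0.108)); ys,xs=np.where(l==i); print(xs.min(),xs.max(),[onplane(d,x,ys[xs==x].mean(),.108).round(4) for x in(xs.min()-.5,xs.max()+.5) for _ in[0] if (xs==round(x+.5 if x<c[i][0] else x-.5)).any()])
# brown caps
P=onplane(d,311.9,261.7,.148);C=onplane(d,273.9,203.3,.104)
print('post',P,'cap',C)
# depth checks
for u,v in((312,262),(274,203),(319,195),(242,240)): print(u,v,dep(d,u,v))
# yaw from post->cap: disp frame vector (85,105)
v=C-P; print(np.linalg.norm(v[:2]),np.hypot(.085,.105), np.degrees(np.arctan2(v[1],v[0])-np.arctan2(.105,.085)))
# strap / chute wall edges via lines
z=[(245,147,425,198),(232,206,408,258),(555,240,686,277),(537,300,664,340)]
for a,b,e,g in z:
    p=onplane(d,a/3.6+185,b/3.6+150,.07);q=onplane(d,e/3.6+185,g/3.6+150,.07);w=p-q;print('wall yaw',np.degrees(np.arctan2(-w[0],w[1])))
```

```text
[298 257   9   4  22] [302.  258.5] [0.53247398 0.01887323 0.108     ]
298 306 [array([nan, nan, nan]), array([nan, nan, nan])]
[279 277  10   5  20] [283.65 279.05] [0.49273068 0.05298682 0.108     ]
279 288 [array([nan, nan, nan]), array([nan, nan, nan])]
post [5.26689263e-01 2.94968056e-04 1.48000000e-01] cap [0.63737565 0.0749571  0.104     ]
312 262 [5.26141271e-01 9.70050627e-05 1.47705186e-01]
274 203 [0.63773375 0.07465299 0.10625339]
319 195 [ 0.65563772 -0.01140414  0.10080418]
242 240 [ 0.56940374  0.14565574 -0.00133488]
0.13351370891209577 0.13509256086106297 -17.007859317969352
wall yaw -14.653699294006069
wall yaw -15.320767713060523
wall yaw -14.608290600179922
wall yaw -16.346027647688764<stdin>:9: RuntimeWarning: Mean of empty slice.
  ret = ret.dtype.type(ret / rcount)
```

```bash
cat >> h.py <<'E'
from scipy.spatial.transform import Rotation as Ro
def cmd(target,yaw=None):
    s=ctrl.observe();R=Ro.from_euler('xyz',s['tcp_rot'],degrees=True)
    sh=R.inv().apply(np.array(target)-s['eef_pos'])*100
    out=[sh.round(2)]
    if yaw is not None:
        out.append((R.inv()*Ro.from_euler('xyz',[180,0,yaw],degrees=True)).as_rotvec(degrees=True).round(1))
    print('pos',s['eef_pos'].round(4),s['tcp_rot'].round(2),'t',s['clock'],'F',s['force'].round(1),'op',round(s['opening'],4)); print('cmd',*out)
E
python3 - <<'E'
from h import *
d=load('side0')
print('post',onplane(d,281,230.9,.148),'cap',onplane(d,319.6,199.1,.104))
cmd([.637,.0753,.24],74.2)
E
```

```text
post [ 0.52551199 -0.00165694  0.148     ] cap [0.6389251  0.07844965 0.104     ]
pos [0.283  0.5846 0.2303] [-1.7990e+02 -1.0000e-02  1.5417e+02] t 0.15 F [ 0.3 -0.4  0.2] op 0.0853
cmd [-54.06 -30.42  -0.93] [-0.1  0.1 80. ]
```

Run:
```python
from h import *
d=load('top0')
for u,v in((60,270),(85,270),(70,320),(95,300),(80,205)): print(u,v,dep(d,u,v))
```

```text
60 270 [0.50297121 0.45878321 0.1458361 ]
85 270 [0.5031963  0.42485589 0.11567302]
70 320 [0.41285531 0.43675935 0.14747398]
95 300 [0.44316376 0.42618444 0.05332173]
80 205 [0.63039081 0.46094888 0.0570157 ]
```

Emit:
jog_arm --commands "0 0 -10 0 0 0 1;0 0 -12 0 0 0 1;0 0 -12 0 0 0 1" --force 60

```text
clock: 0.45
eef_pos: [0.2838, 0.5861, 0.3576]
tcp_rot: [179.5, 0.0, 154.2]
force: [0.3, 0.7, 1.3]
opening: 0.0853
```

Box is only 0.15 m tall, so it's clear. Next I move above the cap.

Emit:
jog_arm --commands "-5 -3 0 0 0 8 1;-10 -6 0 0 0 16 1;-15 -9 0 0 0 24 1;-20 -12 0 0 0 32 1;-25 -14 0 0 0 40 1;-30 -17 0 0 0 48 1;-35 -20 0 0 0 56 1;-40 -22 0 0 0 64 1"

```text
clock: 1.25
eef_pos: [0.5127, 0.2555, 0.3512]
tcp_rot: [-180.0, -0.0, 89.8]
force: [0.5, 0.6, 0.3]
opening: 0.0855
```

Run:
```python
from h import *
cmd([.637,.0755,.22],74.2)
```

```text
pos [0.5127 0.2555 0.3512] [-180.     -0.     89.84] t 1.25 F [0.5 0.6 0.3] op 0.0855
cmd [-17.96  12.48  13.12] [-0.  -0.  15.6]
```

Emit:
jog_arm --commands "-4 3 0 0 0 8 1;-8 6 1 0 0 15.6 1;-12 8.5 4 0 0 15.6 1;-16 11.5 8 0 0 15.6 1;-18 12.5 11 0 0 15.6 1;-18 12.5 13 0 0 15.6 1;-18 12.5 13 0 0 15.6 1"

```text
clock: 1.95
eef_pos: [0.6351, 0.0763, 0.2149]
tcp_rot: [-179.4, 0.2, 74.4]
force: [0.4, 0.0, -0.4]
opening: 0.0854
```

Run:
```python
from h import *
grab('wrist','w1')
cmd([.637,.0755,.08],74.2)
```

```text
pos [0.6363 0.0773 0.2184] [-1.7968e+02  9.0000e-02  7.4510e+01] t 2.0 F [0.2 1.1 0.8] op 0.0852
cmd [-0.13  0.19 13.83] [-0.3  0.1  0.3]
```

View pics/w1.png

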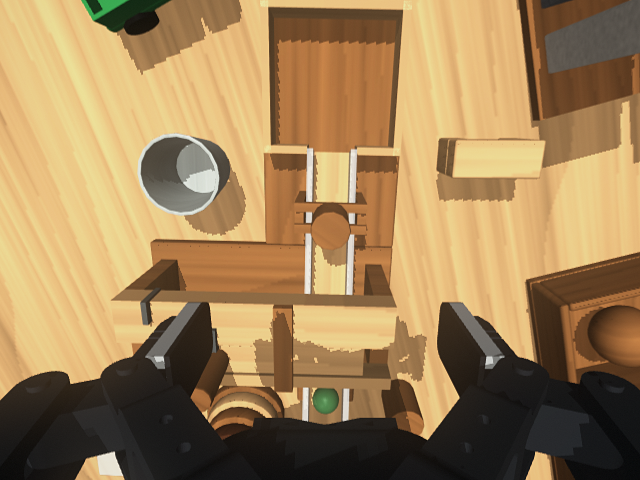

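Run:
```python
from h import *
d=load('w1')
print(onplane(d,330.5,224.5,.104),dep(d,330,225))
for (a,b,z) in(((310,150),(306,240),.07),((355,150),(349,240),.07),((115,300),(393,306),.102)):
    p=onplane(d,*a,z);q=onplane(d,*b,z);print((p-q)[:2],np.degrees(np.arctan2((p-q)[1],(p-q)[0])))
cmd([.638,.0765,.08],74)
```

```text
[0.63933112 0.08300707 0.104     ] [0.63903953 0.08325489 0.10596951]
[0.02220814 0.06541765] 71.2485522338558
[0.02146042 0.06553239] 71.86751398831802
[-0.19600988  0.05832388] 163.4293207983317
pos [0.6363 0.0773 0.2184] [-1.7968e+02  9.0000e-02  7.4510e+01] t 2.0 F [0.2 1.1 0.8] op 0.0852
cmd [-1.000e-02  2.600e-01  1.383e+01] [-0.3  0.1  0.5]
```

Emit:
jog_arm --commands "0 0.2 3 0 0 0.5 1;0 0.2 7 0 0 0.5 1;0 0.2 10 0 0 0.5 1;0 0.2 12 0 0 0.5 1;0 0.2 13 0 0 0.5 1;0 0.2 13.6 0 0 0.5 1;0 0.2 14 0 0 0.5 1;0 0.2 14 0 0 0.5 1"

```text
clock: 2.8
eef_pos: [0.6403, 0.0776, 0.0826]
tcp_rot: [179.9, -0.0, 74.1]
force: [0.7, 0.3, -0.1]
opening: 0.0852
```

Run:
```python
from h import *
grab('wrist','w2');grab('side','s2')
cmd([.638,.078,.078],74)
```

```text
pos [0.6405 0.0774 0.0828] [ 1.7988e+02 -4.0000e-02  7.4080e+01] t 2.9 F [0.6 0.3 0.5] op 0.0853
cmd [-0.01 -0.26  0.47] [ 0.1 -0.   0.1]
```

View pics/w2.png

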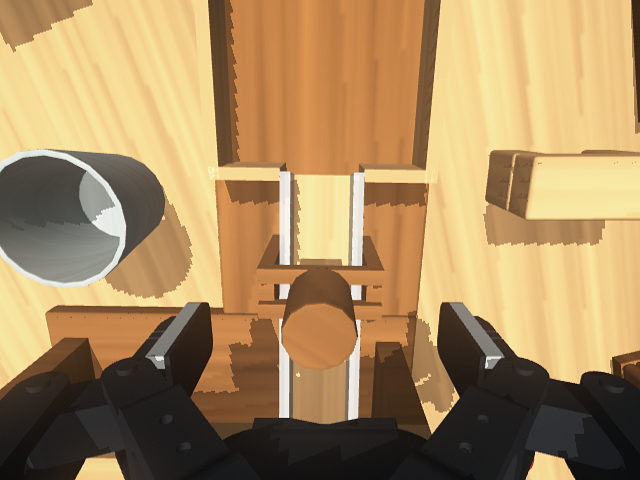

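View pics/s2.png

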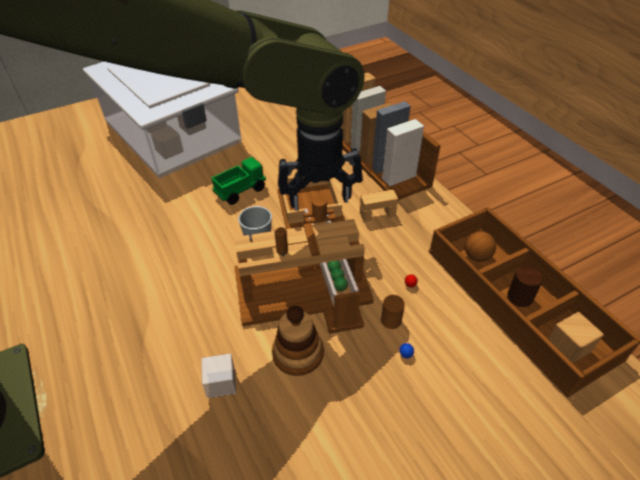

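The cap sits between the jaws, its top centre at (320,335). Checking its offset from the tool axis.

Run:
```python
from h import *
d=load('w2');print(onplane(d,320,335,.104),dep(d,320,335),proj(d,[.6405,.0774,.104]))
```

```text
[0.63850508 0.07920025 0.104     ] [0.63880207 0.08016689 0.10571279] [326.73481826 337.93372939]
```

Emit:
jog_arm --commands "0.1 -0.2 0.4 0 0 0 1;0.1 -0.2 0.4 0 0 0 0.6;0.1 -0.2 0.4 0 0 0 0;0.1 -0.2 0.4 0 0 0 0;0.1 -0.2 0.4 0 0 0 0;0.1 -0.2 0.4 0 0 0 0;0.1 -0.2 0.4 0 0 0 0;0.1 -0.2 0.4 0 0 0 0" --force 50

```text
clock: 3.7
eef_pos: [0.6384, 0.0786, 0.0775]
tcp_rot: [179.9, -0.0, 74.1]
force: [2.7, -0.6, 0.4]
opening: 0.0268
```

Gripped (opening 27 mm ≈ 28 mm cap). Now lift.

Emit:
jog_arm --commands "0 0 -0.6 0 0 0 0;0 0 -1.2 0 0 0 0;0 0 -1.8 0 0 0 0;0 0 -2.4 0 0 0 0;0 0 -3 0 0 0 0;0 0 -3.3 0 0 0 0;0 0 -3.5 0 0 0 0;0 0 -3.5 0 0 0 0"

```text
clock: 4.5
eef_pos: [0.6384, 0.0786, 0.1125]
tcp_rot: [179.9, -0.0, 74.1]
force: [3.8, -1.1, -2.4]
opening: 0.0264
```

Emit:
jog_arm --commands "0 0 -0.1 0 0 0 0;0 0 -0.15 0 0 0 0;0 0 -0.15 0 0 0 0"

```text
clock: 4.8
eef_pos: [0.6383, 0.0786, 0.1133]
tcp_rot: [179.9, -0.0, 74.1]
force: [6.1, -1.1, -5.2]
opening: 0.0267
```

Run:
```python
from h import *
grab('wrist','w3');d=grab('side','s3');cmd([.638,.078,.078],74)
c=cv2.resize(d['frame'][130:280,225:405],None,fx=3.5,fy=3.5,interpolation=cv2.INTER_CUBIC);cv2.imwrite('pics/s3z.png',cv2.convertScaleAbs(c,alpha=1.5))
```

```text
pos [0.6384 0.0786 0.1133] [ 1.7993e+02 -1.0000e-02  7.4070e+01] t 4.9 F [ 5.7 -1.  -4.8] op 0.0271
cmd [-0.07 -0.02  3.53] [ 0.1 -0.   0.1]
```

View pics/s3z.png

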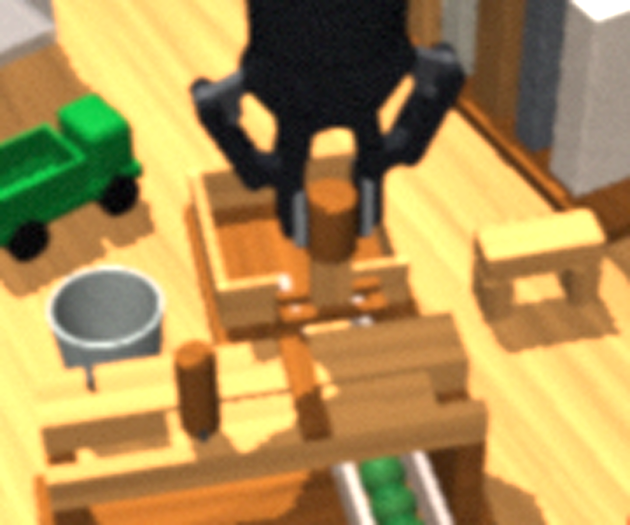

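View pics/w3.png

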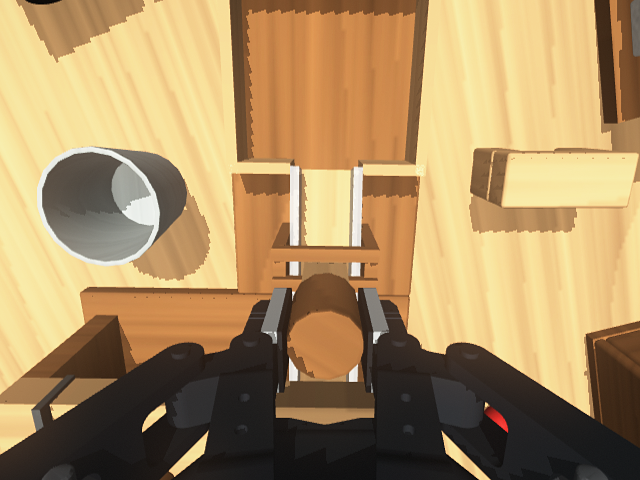

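The side view shows the cap raised on its stalk (zoom 332,265). I release it and go straight up.

Emit:
jog_arm --commands "0 0 0 0 0 0 1;0 0 0 0 0 0 1;0 0 0 0 0 0 1;0 0 0 0 0 0 1;0 0 0 0 0 0 1;0 0 -3 0 0 0 1;0 0 -7 0 0 0 1;0 0 -12 0 0 0 1"

```text
clock: 5.7
eef_pos: [0.6364, 0.0787, 0.2325]
tcp_rot: [-179.7, 0.1, 74.1]
force: [1.7, 0.5, 0.2]
opening: 0.0853
```

Run:
```python
from h import *
d=grab('side','s4');cmd([.521,.008,.21],74)
c=cv2.resize(d['frame'][130:280,225:405],None,fx=3.5,fy=3.5,interpolation=cv2.INTER_CUBIC);cv2.imwrite('pics/s4z.png',cv2.convertScaleAbs(c,alpha=1.5))
```

```text
pos [0.6414 0.079  0.2457] [179.28  -0.24  74.08] t 5.75 F [2.1 0.1 6.6] op 0.0851
cmd [-10.14  -9.67   3.4 ] [ 0.7 -0.2  0.1]
```

View pics/s4z.png

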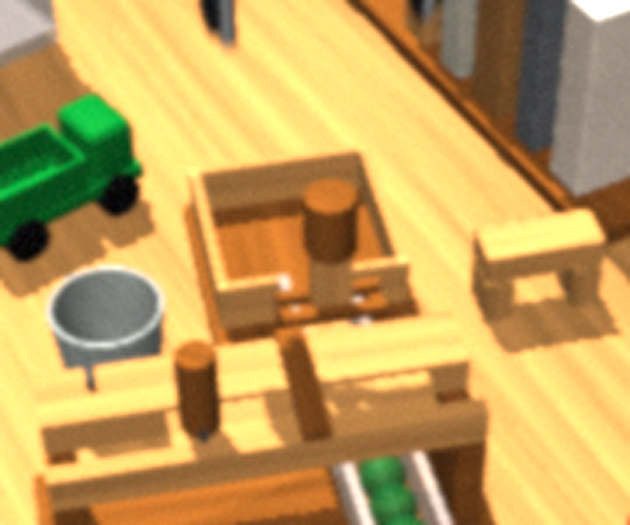

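Emit:
jog_arm --commands "-3 -2.5 0 0 0 0 1;-6 -5 0 0 0 0 1;-9 -7.5 0 0 0 0 1;-10.5 -8.6 0 0 0 0 1;-10.5 -8.6 1.8 0 0 0 1;-10.5 -8.6 1.8 0 0 0 1;-10.5 -8.6 1.8 0 0 0 1;-10.5 -8.6 1.8 0 0 0 1"

```text
clock: 6.55
eef_pos: [0.527, 0.0016, 0.2165]
tcp_rot: [180.0, -0.0, 74.1]
force: [0.5, -0.6, -0.6]
opening: 0.0856
```

Run:
```python
from h import *
grab('wrist','w5');cmd([.527,.001,.115],74)
```

```text
pos [0.5271 0.0016 0.2166] [ 1.7995e+02 -1.0000e-02  7.4100e+01] t 6.6 F [-0. -0.  0.] op 0.0855
cmd [-0.07 -0.   10.16] [ 0.1 -0.   0.1]
```

View pics/w5.png

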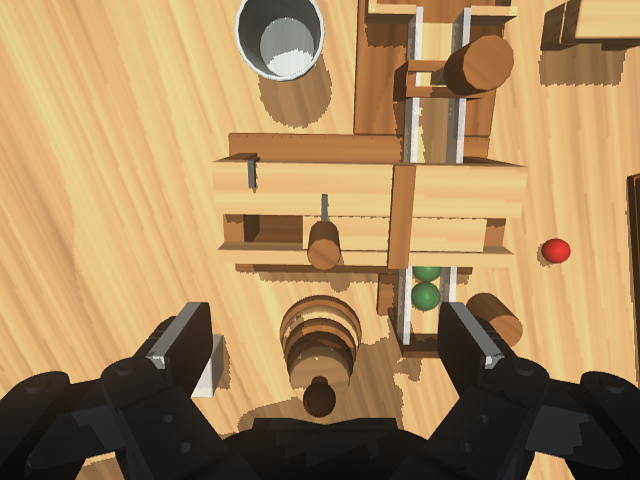

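Both the steel line (325,195–222) and the marker (252,157–187) are clear. Measuring them.

Run:
```python
from h import *
d=load('w5');f=d['frame'];hsv=cv2.cvtColor(f,cv2.COLOR_BGR2HSV)
m=((hsv[...,1]<90)&(hsv[...,2]<170)).astype(np.uint8)
ex=np.array([np.cos(np.radians(-16)),np.sin(np.radians(-16)),0]);ey=np.array([-ex[1],ex[0],0])
O=onplane(d,323,255,.148);print('post',O,dep(d,323,255),'tcp proj',proj(d,[.527,.001,.148]))
for nm,(x0,x1,y0,y1),z in(('line',(315,335,190,225),.107),('mark',(240,265,150,190),.108)):
    ys,xs=np.where(m[y0:y1,x0:x1]); xs=xs+x0;ys=ys+y0
    print(nm,len(xs),[(r,xs[ys==r].min(),xs[ys==r].max()) for r in np.unique(ys)])
    for r in np.unique(ys)[2:-2:5]:
        p=onplane(d,(xs[ys==r].min()+xs[ys==r].max())/2,r,z); print(r,(p-O)@ex*1000,(p-O)@ey*1000)
# rail yaw
for a,b in(((215,161),(520,166)),((222,187),(520,193)),((215,248),(510,253))):
    p=onplane(d,*a,.102);q=onplane(d,*b,.102);v=q-p;print(np.degrees(np.arctan2(v[1],v[0])))
```

```text
post [0.52572555 0.00248003 0.148     ] [0.52574193 0.00253503 0.14816736] tcp proj [325.79483058 256.74363723]
line 154 [(np.int64(194), np.int64(322), np.int64(324)), (np.int64(195), np.int64(322), np.int64(327)), (np.int64(196), np.int64(322), np.int64(327)), (np.int64(197), np.int64(322), np.int64(327)), (np.int64(198), np.int64(322), np.int64(327)), (np.int64(199), np.int64(322), np.int64(327)), (np.int64(200), np.int64(322), np.int64(327)), (np.int64(201), np.int64(322), np.int64(326)), (np.int64(202), np.int64(322), np.int64(326)), (np.int64(203), np.int64(322), np.int64(326)), (np.int64(204), np.int64(322), np.int64(327)), (np.int64(205), np.int64(322), np.int64(327)), (np.int64(206), np.int64(322), np.int64(327)), (np.int64(207), np.int64(322), np.int64(326)), (np.int64(208), np.int64(322), np.int64(326)), (np.int64(209), np.int64(322), np.int64(326)), (np.int64(210), np.int64(322), np.int64(326)), (np.int64(211), np.int64(322), np.int64(327)), (np.int64(212), np.int64(322), np.int64(327)), (np.int64(213), np.int64(322), np.int64(326)), (np.int64(214), np.int64(322), np.int6
[... 1576 characters left out ...]
np.int64(254)), (np.int64(180), np.int64(248), np.int64(254)), (np.int64(181), np.int64(248), np.int64(254)), (np.int64(182), np.int64(248), np.int64(254)), (np.int64(183), np.int64(248), np.int64(254)), (np.int64(184), np.int64(249), np.int64(254)), (np.int64(185), np.int64(249), np.int64(254)), (np.int64(186), np.int64(249), np.int64(254)), (np.int64(187), np.int64(249), np.int64(254))]
160 -47.00999384538117 50.935543904859344
165 -47.17633798526378 47.74972486294192
170 -47.34389565796632 44.54066426909158
175 -47.18641511518085 41.30886372984768
180 -47.355241190007966 38.05255317807247
185 -47.19664090412669 34.772986241081256
-16.792590212331454
-17.025910168382314
-16.888785228152027
```

Emit:
jog_arm --commands "0 -0.1 3 0 0 0.5 1;0 -0.1 6 0 0 0.5 1;0 -0.1 8.5 0 0 0.5 1;0 -0.1 9.5 0 0 0.5 1;0 -0.1 10 0 0 0.5 1;0 -0.1 10 0 0 0.5 1;0 -0.1 10 0 0 0.5 1"

```text
clock: 7.3
eef_pos: [0.5267, 0.0016, 0.1175]
tcp_rot: [179.9, -0.0, 73.6]
force: [0.4, 0.3, 0.5]
opening: 0.0855
```

Run:
```python
from h import *
grab('wrist','w6');cmd([.527,.001,.115],73.5)
```

```text
pos [0.5267 0.0016 0.1175] [ 1.7984e+02 -3.0000e-02  7.3580e+01] t 7.35 F [-0.  -0.2 -0.1] op 0.0859
cmd [-0.05  0.05  0.25] [ 0.2 -0.   0.1]
```

View pics/w6.png

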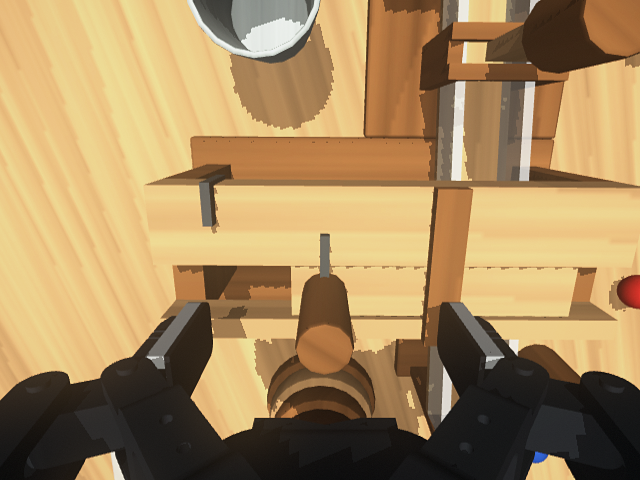

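Post is centred between the jaws (325,350). Lower 2 mm and close.

Emit:
jog_arm --commands "0 0 0.2 0 0 0 1;0 0 0.2 0 0 0 0.3;0 0 0.2 0 0 0 0;0 0 0.2 0 0 0 0;0 0 0.2 0 0 0 0;0 0 0.2 0 0 0 0;0 0 0.2 0 0 0 0;0 0 0.2 0 0 0 0" --force 60

```text
clock: 8.15
eef_pos: [0.5262, 0.0014, 0.1141]
tcp_rot: [179.9, -0.0, 73.6]
force: [4.1, -2.1, -0.5]
opening: 0.0188
```

Emit:
jog_arm --commands "0 -0.6 0 0 0 0 0;0 -1.2 0 0 0 0 0;0 -1.8 0 0 0 0 0;0 -2.4 0 0 0 0 0;0 -3 0 0 0 0 0;0 -3.6 0 0 0 0 0;0 -4.2 0 0 0 0 0;0 -4.6 0 0 0 0 0"

```text
clock: 8.95
eef_pos: [0.4826, 0.0146, 0.1141]
tcp_rot: [179.8, -0.1, 73.6]
force: [8.5, -0.4, -4.9]
opening: 0.0184
```

Run:
```python
from h import *
d=grab('wrist','w7');cmd([.527,.001,.115],73.5)
f=d['frame'];hsv=cv2.cvtColor(f,cv2.COLOR_BGR2HSV)
d2=grab('top','t7');c=cv2.resize(d2['frame'][150:315,185:405],None,fx=3.6,fy=3.6,interpolation=cv2.INTER_CUBIC);cv2.imwrite('pics/t7z.png',cv2.convertScaleAbs(c,alpha=1.6))
```

```text
pos [0.4823 0.0147 0.1141] [ 1.7978e+02 -5.0000e-02  7.3570e+01] t 9.0 F [ 8.3 -1.  -5.4] op 0.0186
cmd [-0.05  4.68 -0.07] [ 0.2 -0.1  0.1]
```

View pics/w7.png

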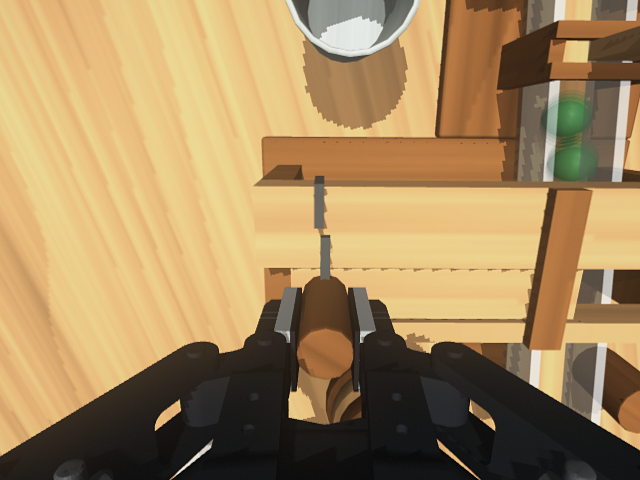

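View pics/t7z.png

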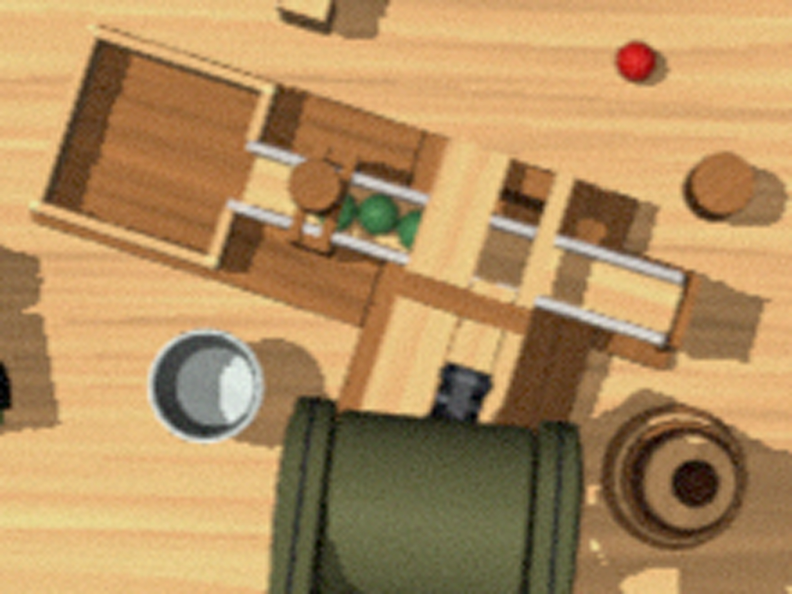

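Marbles are running down the chute at zoom (340–410,215). The line (325) is still slightly short of the marker (320).

```bash
cat > meas.py <<'E'
from h import *
def meas(tag,yaw=-16.6):
    d=load(tag);f=d['frame'];hsv=cv2.cvtColor(f,cv2.COLOR_BGR2HSV)
    m=((hsv[...,1]<90)&(hsv[...,2]<170))
    ex=np.array([np.cos(np.radians(yaw)),np.sin(np.radians(yaw)),0]);ey=np.array([-ex[1],ex[0],0]);P=[]
    for y0,y1,z in((242,266,.107),(195,220,.108)):
        pts=[]
        for r in range(y0,y1,3):
            xs=np.where(m[r,300:345])[0]+300
            p=onplane(d,np.median(xs),r,z);pts.append([p@ex,p@ey,np.median(xs)])
        pts=np.array(pts);print(pts[:,2],pts[:,0].mean()*1000,pts[:,1].min()*1000,pts[:,1].max()*1000);P.append(pts[:,0].mean())
    print('line-mark mm',1000*(P[0]-P[1]))
E
python3 -c "
from meas import *
meas('w7');cmd([.5,0,.1],73.5)
from h import load
"
```

```text
[325.  325.  325.  325.  325.  325.  325.  324.5] 457.8111895667538 169.90459412923732 179.05299473496427
[318.5 318.5 318.5 318.5 318.5 318.5 318.5 318.5 318.5] 455.180627000455 188.97283846611592 198.6633205311114
line-mark mm 2.630562566298844
pos [0.4825 0.0147 0.1141] [ 1.7977e+02 -6.0000e-02  7.3570e+01] t 9.05 F [ 9.  -0.3 -3.7] op 0.0184
cmd [-0.91  2.09  1.42] [ 0.2 -0.1  0.1]
```

Emit:
jog_arm --commands "0 -0.15 0 0 0 0 0;0 -0.25 0 0 0 0 0;0 -0.25 0 0 0 0 0;0 -0.25 0 0 0 0 0;0 -0.25 0 0 0 0 0;0 -0.25 0 0 0 0 0;0 -0.25 0 0 0 0 0;0 -0.25 0 0 0 0 0"

```text
clock: 9.85
eef_pos: [0.4805, 0.0152, 0.1141]
tcp_rot: [179.8, -0.1, 73.6]
force: [8.9, -1.3, -5.4]
opening: 0.0181
```

Emit:
jog_arm --commands "0 0 0 0 0 0 0;0 0 0 0 0 0 0;0 0 0 0 0 0 0;0 0 0 0 0 0 0;0 0 0 0 0 0 0;0 0 0 0 0 0 0;0 0 0 0 0 0 0;0 0 0 0 0 0 0"

```text
clock: 10.65
eef_pos: [0.4805, 0.0152, 0.1141]
tcp_rot: [179.8, -0.1, 73.6]
force: [8.8, 0.3, -4.7]
opening: 0.0184
```

Run:
```python
from meas import *
grab('wrist','w8');meas('w8');cmd([.5,0,.1],73.5)
d2=grab('top','t8');c=cv2.resize(d2['frame'][150:315,185:405],None,fx=3.6,fy=3.6,interpolation=cv2.INTER_CUBIC);cv2.imwrite('pics/t8z.png',cv2.convertScaleAbs(c,alpha=1.6))
```

```text
[325.  325.  325.  325.  325.  325.  325.  324.5] 455.61842000413833 169.91304359717998 179.06138293920466
[325.  324.5 324.5 325.  325.  324.5 324.5 324.5 324.5] 455.4337654907365 188.98762523733626 198.67908516535576
line-mark mm 0.18465451340182737
pos [0.4805 0.0153 0.1141] [ 1.7976e+02 -6.0000e-02  7.3570e+01] t 10.7 F [ 9.  -0.9 -4.3] op 0.0186
cmd [-0.91  2.3   1.42] [ 0.2 -0.1  0.1]
```

View pics/w8.png

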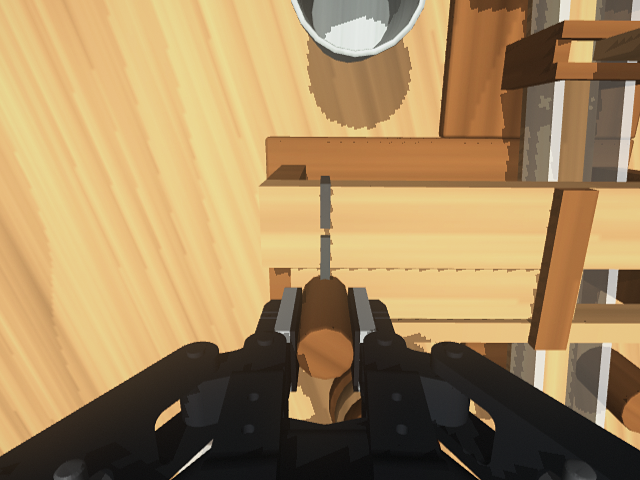

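View pics/t8z.png

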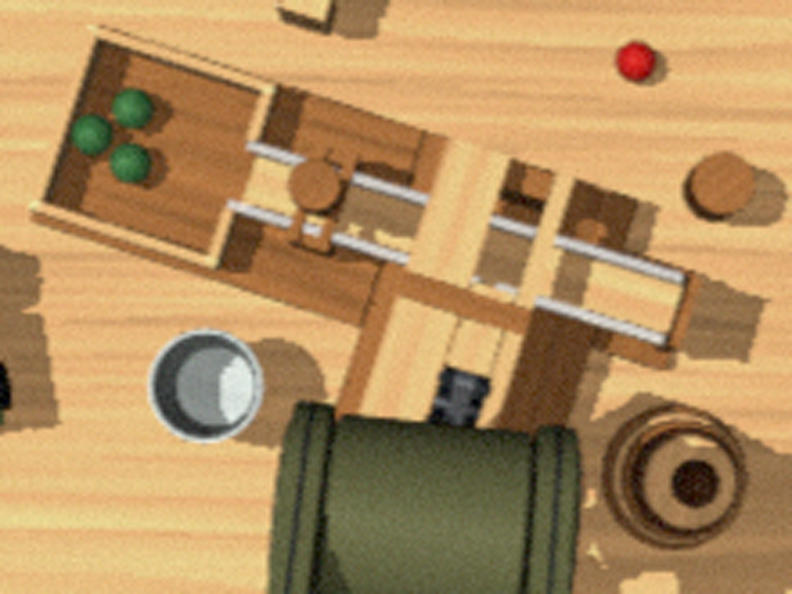

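The line and marker are now in line at column 325, and all three marbles lie in the tray at zoom (90–132, 108–163). One more hold, then a last check of the stopper and bystanders.

Emit:
jog_arm --commands "0 0 0 0 0 0 0;0 0 0 0 0 0 0;0 0 0 0 0 0 0;0 0 0 0 0 0 0;0 0 0 0 0 0 0;0 0 0 0 0 0 0;0 0 0 0 0 0 0;0 0 0 0 0 0 0"

```text
clock: 11.55
eef_pos: [0.4805, 0.0152, 0.1141]
tcp_rot: [179.8, -0.1, 73.6]
force: [8.4, -0.8, -4.4]
opening: 0.0184
```

Run:
```python
from meas import *
grab('wrist','w9');meas('w9');cmd([.5,0,.1],73.5)
d=grab('top','t9');a,b=load('t8'),load('top0')
print('cap top',dep(d,272.5,201.5),'before',dep(b,274,203))
g=lambda q:[tuple(c.round(1)) for s,c in zip(*[r[1:] for r in cv2.connectedComponentsWithStats(((lambda h:((h[...,0]>50)&(h[...,0]<90)&(h[...,1]>120)))(cv2.cvtColor(q['frame'],cv2.COLOR_BGR2HSV))).astype(np.uint8))[2:]]) if s[4]>20]
print(g(a),g(d))
for c in g(d): print(dep(d,*c))
```

```text
[325.  325.  325.  325.  325.  325.  325.  324.5] 455.618957554781 169.91308596956975 179.06142473755634
[325.  324.5 324.5 325.  325.  324.5 324.5 324.5 324.5] 455.43430140427307 188.9876666092337 198.67912650192557
line-mark mm 0.1846561505079447
pos [0.4805 0.0153 0.1141] [ 1.7976e+02 -6.0000e-02  7.3560e+01] t 11.6 F [ 7.6 -0.7 -4.3] op 0.0187
cmd [-0.91  2.3   1.42] [ 0.2 -0.1  0.1]
cap top [0.63716433 0.07564676 0.13954831] before [0.63773375 0.07465299 0.10625339]
[(np.float64(169.0), np.float64(243.2))] [(np.float64(211.1), np.float64(185.6)), (np.float64(168.9), np.float64(243.2))]
[0.67762628 0.20715361 0.0345505 ]
[0.55900585 0.29110226 0.0250422 ]
```

```bash
python3 -c "
from cell import ctrl
print(ctrl.close_job())"
```

```text
the job is handed in; nothing more can be done
None
```

The dispenser is empty and I handed the job in at about 11.6 s of the 48 s allowed. I pulled the stopper right up and left it up. Then I drew the gate out to the marker by its post. The gripper is still holding it there.

The last checks before handing in:
- **Gate:** the steel line is 0.2 mm from level with the marker, against the 4.5 mm allowed. The fingers were closed on the post at an opening of 18.5 mm, set to 60 N, with the spring pulling about 8–9 N.
- **Stopper:** the top of the cap measured 139.5 mm above the table, up from 104 to 106 mm. That makes the lift 33 to 36 mm.
- **Marbles:** all three were visible in the tray in the view 0.9 s before the end. In the last view I only measured one spot among them, and its height of 35 mm fits a marble lying on the tray floor. My colour mask did not pick them out one by one.
- **Bystanders and marker:** the cup, stacker and drum looked unmoved in the later views. The truck was in the same pixels in the last two views. The arch and cube I did not check after the start. The fingers never touched the marker.

The cameras disagreed on two points before I gripped. They put the cap up to 8 mm apart along the chute, and the dispenser's heading came out at 15 to 18° depending on the view. I used values in between and checked the centring with the wrist camera before each grip.

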